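Refit the dust tray of a downdraft sanding table

ROBOT

A 6-joint arm with a two-finger parallel gripper is mounted at the origin on the work surface. World frame = base frame: x ahead of the robot, y to its left, z up, the work surface at z = 0. Lengths are in m, angles in rad, forces in N, time in s.
With the tool pointing down it reaches from about 0.2 to 0.875 m from the base axis. Payload 3.4 kg.
Tool frame: the origin (TCP) lies midway between the tips of the shut fingers; the grasp point (between the pads) lies manip.grip_point_offset behind it (manip.grip_point_offset is the distance from the TCP to the grasp point, in m); z points along the fingers, y is the line along which they close (so a half turn about z gives the same grasp; the last joint's range is limited). The gripper opens to 94 mm and grips with 3 to 60 N. Pads are 16 mm wide; open, the fingers measure 119 mm over their backs; the gripper's body (75 mm by 177 mm) begins 78 mm behind the grasp point.
Start: joints at [-0.121, 0.276, 1.505, -0, 1.361, -0.121], TCP at [0.575, -0, 0.205] pointing down, gripper open.
Joint ranges: [-2.89, 2.89], [-0.75, 2.08], [0.22, 2.7], [-1.18, 4.32], [0.11, 2.71], [-2.7, 2.7]. Speed limits (rad/s): [2.57, 2.57, 3.14, 3.14, 3.14, 3.14].

INTERFACE

Orientations are given as a rotation vector (axis times angle).
In Python, from bench import manip gives the robot as it stands. The module is installed in compiled form; this text tells all that it offers.
- The arm moves only by the tool send_rows, never from a script. Its argument "motion" is a list of rows, each a list of 5 numbers: the closure in counts, from 0 (fully open) to 255 (shut), then the shift along the world's x, y, z each as a share of 0.4 m, from -1 to 1, then the turn about the world's z as a share of 90 degrees, from -1 to 1. A call has 1 to 10 rows; each row is the pose to reach, as a shift and turn from the pose commanded when the call began; what a row does not reach only later rows make up. A row lasts 1/12 s, in which the tool goes at most 41.7 mm and 7.16 degrees, less where a joint would pass 70% of its speed; a pose out of reach is approached as far as the arm can. A call with a number of a shift or a turn outside -1 to 1 is refused whole. A call with a gripper value outside its range is refused whole. The fingers move at their own pace and stop on an object; the grip force is fixed at half the most. Time passes only in rows, so rows that repeat a pose let the fingers close. It gives the time, the measured TCP pose, the force, the opening and the grip force at its end, in the units of the state.
- manip.sense(): the state, without advancing time (a new reading comes with each control period).
- manip.camera(name): name is "scene" or "side" or "wrist"; returns the picture (480x640x3 uint8, blue, green, red); there is no depth.
- manip.camera_params(name): a dict with "mtx" (3x3 intrinsics, pixels), "dist_coeffs" ([k1, k2, p1, p2, k3] as OpenCV has them; the pictures are not rectified), "pose" (4x4, takes a point from camera to world coordinates). Camera axes: x right, y down, z forward; pixel columns grow to the right and rows downward; lengths in m; the calibration is good to about 2 mm. A picture is of the moment at which its call begins: read the wrist's pose just before it. camera_params takes no time and is no camera call; for the wrist camera it gives the pose at the moment of the call.
- manip.sign_off(): hands the job in; it is judged then, once.
Trained networks look in the newest picture that a camera, given by its name, has taken for a name from the list of things; names that differ only in an ending like _2 or _b are one class to them, and where a whole thing is asked for, a point or a joint stands for the part that bears it (a point fixed in the world has none). Each returns a list of dicts, best first, with "confidence" (0 to 1); they miss things now and then, are a little off and sometimes report something else, mostly with a low value. They report only what shows in the picture. A call takes as long as a camera call. They do not tell look-alikes from the thing itself.
- manip.look_for(camera, query): "extent" ([left, top, right, bottom] in pixels, round what is visible of it).
The state is a dict: "clock": time; "joint_pos": joint angles; "qvel": joint speeds; "joint_efforts": joint torques, N m; "tcp_pos": TCP position; "eef_rot": TCP orientation; "wrist_force": force on the tool from outside, world axes, zero at the start; "ft_torque": the same for the moment, N m; "grip_width": finger opening in m; "finger_force": force on a finger pad.
Only numpy, scipy, OpenCV 4.12 (cv2) and the standard library are available. Lean on these libraries where they do the work, as an engineer would, in place of code of your own. Each camera call takes 0.05 s, during which the arm holds its last target. There are 200 camera calls.

TASK

The emptied dust tray of the green sanding table lies on the bench: slide it back into the slot at the foot of the table's front, feeling for the runners hidden inside and never forcing it (20 N is plenty), until its front plate sits flush against the table. Then swing the red-pegged turn button down over the front plate so that it holds the tray in, let go, and leave everything else where it is.

Things in the scene. Friction and masses are not known exactly. Their poses are not given: they have to be found in the camera images.
- sander: Downdraft sanding table fixed to the bench: green steel box 360 wide (y), 280 deep, 92 high, perforated aluminium top, dust hose on its right (-y). Origin: on the bench, under the middle of the dust slot, on the outer front face; x points into the machine, y left, z up. Slot: 162 wide (y -81 to 81), 52 high from the bench, skirt 4 thick, no sill: the tray slides in on the bench itself.
- slot (a point): Same point and axes as sander. Hidden in the slot: two straight runners along x, blunt-ended; the 130 wide pan runs between them with 2 play each side. They are clamped as a pair, unmeasured, up to 11 either side of the slot's middle. The right (-y) runner starts 8 behind the front face, the left 68: enter with the pan left of middle, move right till it touches the right runner, follow it in.
- grip (a point): Middle of the tray's black handle: plain bar 66 long (tray x), 16 wide (y), 30 high (28 to 58 above the bench), standing straight out of the front plate. This point is 38 before the plate's outer face, 43 above the bench. Axes as the tray's: x from handle to nose, y left, z up; the pan's nose is 182 ahead.
- tray: Dust tray: open sheet steel pan 140 long (x), 130 wide, 46 high, about 0.45 kg, origin under the middle of the pan, x to its nose; green front plate 188 wide, 4 thick, 2 to 58 above the bench, with the handle on it. It slides on the bench.
- front (a point): On the tray, at its underside, middle of the inner face of the front plate (the face that comes to rest against the sander's front face); the pan reaches 140 ahead of it, the grip point is 42 behind it. Axes as the tray's. Fully home it lies at x = 0 of the sander.
- button (a joint): Turn button on the sander's front: flat steel bar 13 wide, pivot at y -60, z 71 of the sander; turns in the plane 7 to 12 before the face, so it passes the front plate only when the tray is home. 0: level, pointing right (-y); 1.57: straight down over the plate (end stop). Starts clear of the tray at -0.35 to 0.05, stays where left; about 1.5 N at the peg turns it.
- thumb_peg (a point): Middle of the button's red thumb peg, 10 diameter, standing out 24 towards the robot (12 to 36 before the sander's face), 32 from the pivot; at joint value q it is at x = -24, y = -60 - 32 cos q, z = 71 - 32 sin q of the sander.
- sanding_block: Bystander: cork sanding block 110 x 65 x 31 lying on the sander's top.
- wax_tin: Bystander: yellow tin, 68 diameter, 45 high, on the bench right of the work.
- tape_roll: Bystander: blue tape roll lying flat, 100 diameter, 25 high, on the bench right of the work.
- glue: Bystander: yellow glue bottle, 60 diameter, 170 high, standing left of the sander.
There are look-alikes about, which are no part of the job. Several things have the shape of the tray; the one meant has the colours described above.

How it is judged:
By the outcome, as a careful person would: the job done as asked, in the order asked, and still so for the second after the job is handed in, with the robot touching nothing.
It also fails if it takes over 72 s, if anything falls off the work surface, if the arm or the gripper's body presses on something with over 40 N, if the wrist force passes 120 N, or if a joint passes its speed limit or range.

## Working session

There is one attempt and no reset: what is moved stays moved. The work goes in short steps, Python scripts to look and compute and a tool call to move; the robot and the scene stay as the last step left them, time stands still between calls to the robot, and variables do not carry over. Pictures are saved under pics/ and viewed, at most 10 in all, crops included, and the job is handed in when it is done.

Besides the shell and the picture viewer there is one more tool, called after "Request:" by a JSON object that holds its "method" and its "body". send_rows: Moves the arm, as the interface text tells. Its arguments: {"type":"object","properties":{"motion":{"type":"array","items":{"type":"array","items":{"type":"number"}}}},"required":["motion"]}

```bash
mkdir -p pics
cat > h.py <<'E'
import numpy as np, cv2
from bench import manip
def ray(cam,px):
    p=manip.camera_params(cam); K=np.array(p["mtx"]);d=np.array(p["dist_coeffs"]);T=np.array(p["pose"])
    u=cv2.undistortPoints(np.array(px,float).reshape(-1,1,2),K,d).reshape(-1,2)
    r=np.c_[u,np.ones(len(u))]@T[:3,:3].T
    return T[:3,3],r
def onz(cam,px,z):
    o,r=ray(cam,px); return o+r*((z-o[2])/r[:,2])[:,None]
def proj(cam,P):
    p=manip.camera_params(cam); K=np.array(p["mtx"]);d=np.array(p["dist_coeffs"]);T=np.linalg.inv(np.array(p["pose"]))
    return cv2.projectPoints(np.array(P,float).reshape(-1,3),cv2.Rodrigues(T[:3,:3])[0],T[:3,3],K,d)[0].reshape(-1,2)
E
python3 - <<'E'
from h import *
s=manip.sense(); print(s, manip.grip_point_offset)
for c in ("scene","side"):
    im=manip.camera(c); cv2.imwrite(f"pics/{c}0.png",im)
    print(c,np.round(manip.camera_params(c)["pose"],3).tolist())
    for q in ("tray","sander","grip","thumb_peg","button","front"):
        print(q,[(np.round(d["extent"]).tolist(),round(d["confidence"],2)) for d in manip.look_for(c,q)][:5])
E
```

```text
{'clock': 0.0, 'joint_pos': array([-1.20982894e-01,  2.76563907e-01,  1.50611144e+00, -1.73044613e-05,
        1.36065192e+00, -1.20979080e-01]), 'qvel': array([ 0.00018768, -0.00146595,  0.00054383, -0.00072075, -0.00122295,
       -0.00059969]), 'joint_efforts': array([ 1.66144628e-04, -4.04588020e+01, -2.37234324e+01,  7.02253589e-02,
        3.46444664e-02, -1.77189750e-04]), 'tcp_pos': array([5.74451539e-01, 6.44724416e-05, 2.04631092e-01]), 'eef_rot': array([-2.22048310e+00, -2.22048268e+00,  1.70025098e-03]), 'wrist_force': array([0.29732047, 0.01221867, 0.29566903]), 'ft_torque': array([-0.05538352,  0.01217558,  0.0032594 ]), 'finger_force': 0.0, 'grip_width': 0.09387977436333497} 0.0188
scene [[0.315, 0.595, -0.739, 1.634], [0.949, -0.21, 0.235, -0.331], [-0.015, -0.776, -0.631, 0.946], [0.0, 0.0, 0.0, 1.0]]
tray [([374.0, 185.0, 455.0, 236.0], 0.87), ([412.0, 246.0, 492.0, 309.0], 0.82)]
sander [([0.0, 238.0, 379.0, 385.0], 0.87)]
grip [([373.0, 185.0, 453.0, 239.0], 0.71), ([413.0, 247.0, 492.0, 311.0], 0.68)]
thumb_peg []
button [([170.0, 226.0, 200.0, 254.0], 0.22)]
front [([413.0, 246.0, 491.0, 310.0], 0.89), ([374.0, 188.0, 454.0, 237.0], 0.67)]
side [[0.934, -0.197, 0.298, 0.22], [-0.358, -0.527, 0.771, -1.042], [0.005, -0.827, -0.562, 0.818], [0.0, 0.0, 0.0, 1.0]]
tray [([315.0, 165.0, 388.0, 201.0], 0.85), ([225.0, 172.0, 290.0, 212.0], 0.82)]
sander [([325.0, 190.0, 615.0, 480.0], 0.9)]
grip [([222.0, 172.0, 290.0, 215.0], 0.65), ([327.0, 192.0, 616.0, 480.0], 0.5)]
thumb_peg [([345.0, 263.0, 357.0, 276.0], 0.41)]
button [([338.0, 265.0, 356.0, 277.0], 0.43)]
front [([318.0, 156.0, 387.0, 202.0], 0.77), ([223.0, 167.0, 290.0, 210.0], 0.75)]
```

View pics/scene0.png

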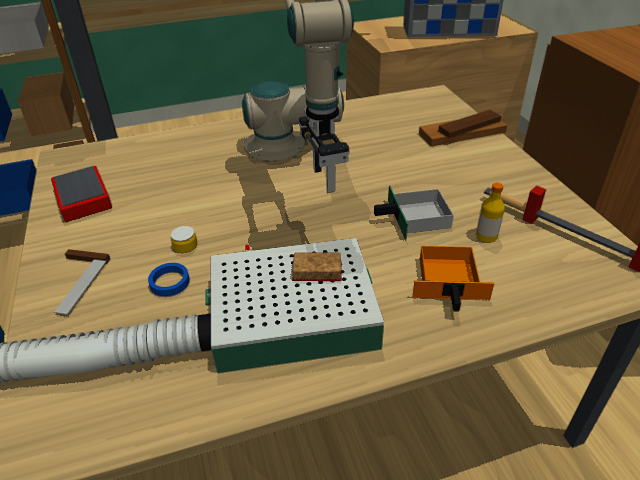

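View pics/side0.png

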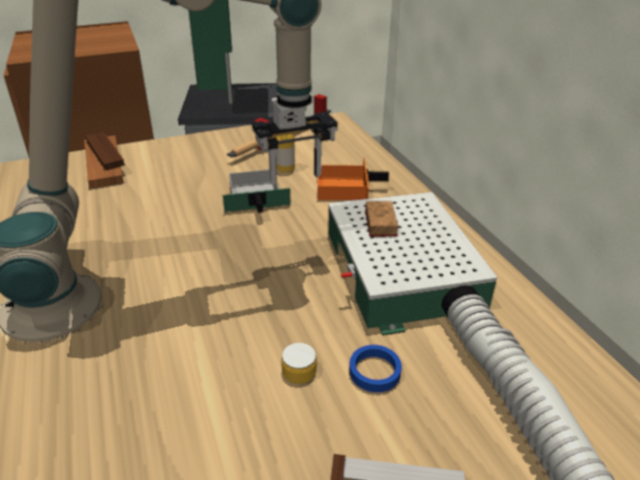

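The scene picture shows two tray shapes. The grey pan with the green plate is at (415,210), with its black handle at (385,210). The orange look-alike is at (452,272). There is also a red/grey box at (80,190), which isn't a tray. The grey-and-green one matches the description; its handle points toward -y. The sander's top spans (211,250)–(382,345), and the red peg is at (247,248) in scene and (347,272) in side.

Run:
```python
from h import *
print("top corners",np.round(onz("scene",[(211,253),(357,240),(382,321),(213,346)],.092),3).tolist())
print("side",np.round(onz("side",[(329,203),(432,195),(494,277),(369,303)],.092),3).tolist())
print("plate top scene",np.round(onz("scene",[(391,188),(408,235)],.058),3).tolist(), "handle tip",np.round(onz("scene",[(375,208)],.043),3).tolist())
print("plate top side",np.round(onz("side",[(223,195),(291,189)],.058),3).tolist())
o1,r1=ray("scene",[(247.5,248)]);o2,r2=ray("side",[(347,272.5)])
A=np.c_[r1[0],-r2[0]];t=np.linalg.lstsq(A,o2-o1,rcond=None)[0]
print("peg",o1+r1[0]*t[0],o2+r2[0]*t[1])
a=cv2.imread("pics/scene0.png")[170:320,360:510];b=cv2.imread("pics/side0.png")[150:300,215:365]
cv2.imwrite("pics/c1.png",np.hstack([cv2.resize(a,(400,400)),cv2.resize(b,(400,400))]))
```

```text
top corners [[0.621, -0.306, 0.092], [0.692, 0.045, 0.092], [0.956, 0.001, 0.092], [0.906, -0.346, 0.092]]
side [[0.682, 0.048, 0.092], [0.949, -0.008, 0.092], [0.895, -0.347, 0.092], [0.614, -0.327, 0.092]]
plate top scene [[0.468, 0.237, 0.058], [0.68, 0.192, 0.058]] handle tip [[0.524, 0.164, 0.043]]
plate top side [[0.451, 0.238, 0.058], [0.634, 0.205, 0.058]]
peg [ 0.61848684 -0.21640813  0.08059124] [ 0.61695425 -0.21376872  0.08273772]
```

View pics/c1.png

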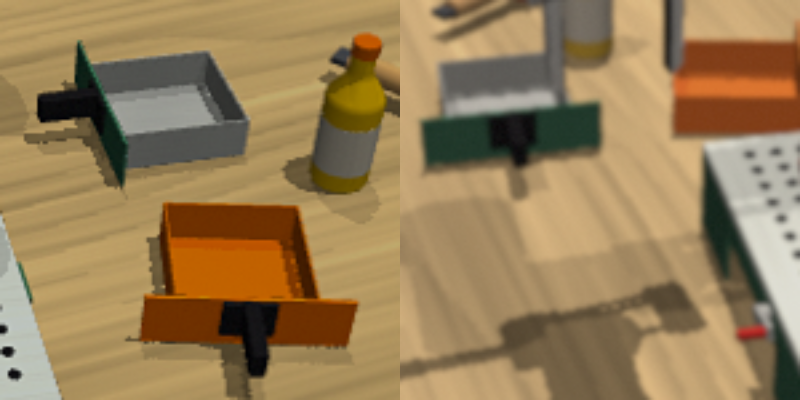

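The crop confirms the choice: grey pan, green plate and black handle on the left, with the orange one the look-alike. I'll move above the handle and look with the wrist camera.

Request:
{"method": "send_rows", "body": {"motion": [[0,-0.075,0.43,0.1,-0.11],[0,-0.075,0.43,0.1,-0.11],[0,-0.075,0.43,0.1,-0.11],[0,-0.075,0.43,0.1,-0.11],[0,-0.075,0.43,0.1,-0.11],[0,-0.075,0.43,0.1,-0.11],[0,-0.075,0.43,0.1,-0.11]]}}

```text
clock: 1.28
tcp_pos: [0.5449, 0.1725, 0.2456]
eef_rot: [2.402, 2.023, 0.0]
wrist_force: [0.9, -0.4, -0.3]
grip_width: 0.0942
finger_force: 0.0
```

Run:
```python
from h import *
im=manip.camera("wrist"); cv2.imwrite("pics/w1.png",im)
print(np.round(manip.camera_params("wrist")["pose"],3).tolist()); s=manip.sense(); print(s["tcp_pos"],s["eef_rot"])
for q in ("tray","grip","front"): print(q,[(np.round(d["extent"]).tolist(),round(d["confidence"],2)) for d in manip.look_for("wrist",q)][:5])
```

```text
[[0.985, -0.166, -0.043, 0.557], [-0.172, -0.954, -0.248, 0.243], [0.0, 0.251, -0.968, 0.424], [0.0, 0.0, 0.0, 1.0]]
[0.54496393 0.17148112 0.24526157] [ 2.40368830e+00  2.02158402e+00 -1.24237278e-03]
tray [([477.0, 2.0, 640.0, 192.0], 0.85), ([184.0, 0.0, 400.0, 228.0], 0.84)]
grip [([183.0, 0.0, 408.0, 228.0], 0.94), ([478.0, 0.0, 640.0, 193.0], 0.58)]
front [([474.0, 0.0, 640.0, 197.0], 0.96), ([182.0, 0.0, 404.0, 226.0], 0.89)]
```

View pics/w1.png

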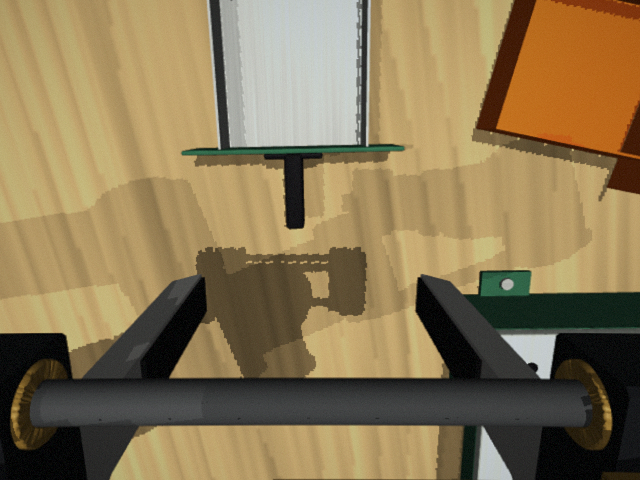

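The wrist view shows the tray's green plate from (182,151) to (404,147), and the black handle from (293,156) to (295,228). The orange tray is top right and the sander's flank bottom right.

Run:
```python
from h import *
P=onz("wrist",[(182,152),(404,147),(293.5,156),(295,227)],.058); print(np.round(P,4).tolist())
d=P[0]-P[1]; print("len",np.hypot(*d[:2]),"yaw tray",np.degrees(np.arctan2(d[1],d[0]))-90)
```

```text
[[0.4478, 0.2396, 0.058], [0.6317, 0.2113, 0.058], [0.5393, 0.2202, 0.058], [0.5293, 0.1596, 0.058]]
len 0.18602723575024877 yaw tray 81.26373467817999
```

Request:
{"method": "send_rows", "body": {"motion": [[0,-0.026,0.04,-0.05,0.013],[0,-0.026,0.04,-0.15,0.013],[0,-0.026,0.04,-0.25,0.013],[0,-0.026,0.04,-0.35,0.013],[0,-0.026,0.04,-0.45,0.013],[0,-0.026,0.04,-0.54,0.013],[0,-0.026,0.04,-0.54,0.013],[0,-0.026,0.04,-0.54,0.013],[0,-0.026,0.04,-0.54,0.013]]}}

```text
clock: 2.23
tcp_pos: [0.5364, 0.1876, 0.031]
eef_rot: [2.384, 2.044, 0.004]
wrist_force: [0.7, 1.0, 0.4]
grip_width: 0.0939
finger_force: 0.0
```

Request:
{"method": "send_rows", "body": {"motion": [[255,0,0,0,0],[255,0,0,0,0],[255,0,0,0,0],[255,0,0,0,0],[255,0,0,0,0],[255,0,0,0,0],[255,0,0,0,0],[255,0,0,0,0]]}}

```text
clock: 2.9
tcp_pos: [0.5346, 0.1881, 0.0295]
eef_rot: [2.384, 2.046, -0.0]
wrist_force: [-0.4, 0.2, -0.3]
grip_width: 0.0443
finger_force: 0.0
```

Run:
```python
from h import *
im=manip.camera("wrist"); cv2.imwrite("pics/w2.png",im); s=manip.sense(); print({k:np.round(s[k],4).tolist() for k in ("tcp_pos","eef_rot","wrist_force","grip_width","clock")})
```

```text
{'tcp_pos': [0.5346, 0.188, 0.0295], 'eef_rot': [2.384, 2.046, -0.0001], 'wrist_force': [0.2079, 0.5086, -0.4636], 'grip_width': 0.0401, 'clock': 2.95}
```

Request:
{"method": "send_rows", "body": {"motion": [[255,0,0,0,0],[255,0,0,0,0],[255,0,0,0,0],[255,0,0,0,0],[255,0,0,0,0],[255,0,0,0,0],[255,0,0,0,0],[255,0,0,0,0]]}}

```text
clock: 3.62
tcp_pos: [0.534, 0.188, 0.0294]
eef_rot: [-2.384, -2.046, 0.001]
wrist_force: [-2.8, 1.1, 0.9]
grip_width: 0.0157
finger_force: 30.0
```

Request:
{"method": "send_rows", "body": {"motion": [[255,-0.03,-0.05,0,0],[255,-0.06,-0.1,0,0],[255,-0.09,-0.15,0,0],[255,-0.12,-0.2,0,0],[255,-0.15,-0.25,0,0],[255,-0.18,-0.3,0,0],[255,-0.21,-0.35,0,0],[255,-0.24,-0.4,0,0],[255,-0.27,-0.45,0,0],[255,-0.285,-0.47,0,0]]}}

```text
clock: 4.45
tcp_pos: [0.4197, -0.0015, 0.0294]
eef_rot: [2.386, 2.043, -0.0]
wrist_force: [0.2, 1.4, -1.6]
grip_width: 0.0158
finger_force: 30.0
```

Request:
{"method": "send_rows", "body": {"motion": [[255,0,0,0,-0.06],[255,0,0,0,-0.12],[255,0,0,0,-0.18],[255,0,0,0,-0.24],[255,0,0,0,-0.3],[255,0,0,0,-0.36],[255,0,0,0,-0.42],[255,0,0,0,-0.48],[255,0,0,0,-0.54],[255,0,0,0,-0.6]]}}

```text
clock: 5.28
tcp_pos: [0.4206, 0.0005, 0.0294]
eef_rot: [-3.054, -0.734, 0.0]
wrist_force: [-0.7, 1.4, -1.9]
grip_width: 0.0157
finger_force: 30.0
```

Request:
{"method": "send_rows", "body": {"motion": [[255,0,0,0,-0.06],[255,0,0,0,-0.12],[255,0,0,0,-0.18],[255,0,0,0,-0.24],[255,0,0,0,-0.3],[255,0,0,0,-0.36],[255,0,0,0,-0.42],[255,0,0,0,-0.42],[255,0,0,0,-0.42]]}}

```text
clock: 6.03
tcp_pos: [0.4211, 0.0, 0.0294]
eef_rot: [3.128, -0.285, 0.001]
wrist_force: [-0.1, -0.2, -3.0]
grip_width: 0.0155
finger_force: 30.0
```

Run:
```python
from h import *
im=manip.camera("wrist"); cv2.imwrite("pics/w3.png",im); s=manip.sense(); print({k:np.round(s[k],4).tolist() for k in ("tcp_pos","eef_rot","wrist_force","grip_width","clock")})
for q in ("tray","sander","button","thumb_peg"): print(q,[(np.round(d["extent"]).tolist(),round(d["confidence"],2)) for d in manip.look_for("wrist",q)][:5])
```

```text
{'tcp_pos': [0.4211, 0.0, 0.0294], 'eef_rot': [3.1285, -0.285, 0.0009], 'wrist_force': [0.6923, 0.3066, -2.5698], 'grip_width': 0.0155, 'clock': 6.0833}
tray [([49.0, 0.0, 572.0, 376.0], 0.65)]
sander []
button []
thumb_peg []
```

View pics/w3.png

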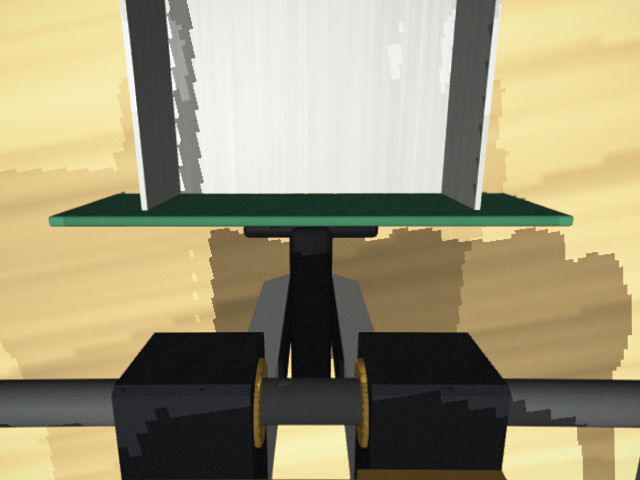

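The tray is gripped square: the plate edge runs from (50,222) to (572,222), level in the tool frame. Next I'll fit the sander's pose from the two fixed cameras.

```bash
cat > fit.py <<'E'
from h import *
from scipy.optimize import least_squares
quad={}
for c in ("scene","side"):
    im=manip.camera(c); cv2.imwrite(f"pics/{c}1.png",im)
    hsv=cv2.cvtColor(im,cv2.COLOR_BGR2HSV)
    m=((hsv[...,1]<45)&(hsv[...,2]>110)).astype(np.uint8)*255
    m=cv2.morphologyEx(m,cv2.MORPH_CLOSE,np.ones((9,9)));m=cv2.morphologyEx(m,cv2.MORPH_OPEN,np.ones((15,15)))
    n,l,st,ct=cv2.connectedComponentsWithStats(m)
    k=l[285,270] if c=="scene" else l[245,420]
    ctr=cv2.findContours((l==k).astype(np.uint8),cv2.RETR_EXTERNAL,cv2.CHAIN_APPROX_NONE)[0][0]
    q=cv2.approxPolyN(cv2.convexHull(ctr),4,ensure_convex=True).reshape(-1,2).astype(float)
    quad[c]=q; print(c,q.tolist(),np.round(onz(c,q,.092)[:,:2],3).tolist())
def model(p):
    R=np.array([[np.cos(p[2]),-np.sin(p[2])],[np.sin(p[2]),np.cos(p[2])]])
    L=np.array([[0,.18],[0,-.18],[.28,-.18],[.28,.18]])
    return np.c_[L@R.T+p[:2],np.full(4,.092)]
def res(p,cams):
    r=[]
    for c in cams:
        P=model(p); Q=onz(c,quad[c],.092)
        for a in P: r+=list((Q-a)[np.argmin(np.hypot(*(Q-a)[:,:2].T))][:2])
    return r
for cams in (["scene"],["side"],["scene","side"]):
    s=least_squares(res,[.652,-.1345,-.19],args=(cams,)); print(cams,s.x.round(4),np.degrees(s.x[2]).round(2),"res mm",(np.array(s.fun)*1000).round(1))
E
python3 fit.py
python3 - <<'E'
from h import *
P=onz("wrist",[(50,222),(572,222)],.058); d=P[0]-P[1]; print(P,np.degrees(np.arctan2(d[1],d[0]))-90)
E
```

```text
scene [[384.0, 322.0], [211.0, 346.0], [211.0, 256.0], [343.0, 200.0]] [[0.96, 0.004], [0.905, -0.35], [0.632, -0.307], [0.522, 0.069]]
side [[639.0, 0.0], [639.0, 360.0], [365.0, 294.0], [186.0, 0.0]] [[3.557, 1.699], [0.997, -0.634], [0.618, -0.3], [0.765, 2.591]]
['scene'] [ 0.6144 -0.1429 -0.0223] -1.28 res mm [-96.7  32.   21.3  15.5  14.3 -20.6  61.2 -27. ]
['side'] [ 0.4805 -0.2735 -0.19  ] -10.89 res mm [ 103.5 -203.2  171.5  150.3 -103.5  203.2 -171.5 -150.3]
['scene', 'side'] [ 0.5462 -0.2198 -0.0224] -1.28 res mm [ -28.6  109.    89.4   92.4   82.5   56.4  129.3   50.    67.8 -260.
   75.8   99.9 -204.1  106.1 -212.2 -253.8]
[[ 0.47632823  0.08393341  0.058     ]
 [ 0.44222975 -0.0995004   0.058     ]] -10.530506095132921
```

Run:
```python
import cv2,numpy as np
C={"scene":[(211,253),(357,240),(382,321),(213,346)],"side":[(369,303),(329,203),(432,195),(494,277)]}
rows=[]
for c in C:
    im=cv2.imread(f"pics/{c}0.png"); r=[]
    for u,v in C[c]:
        p=cv2.resize(im[v-16:v+16,u-16:u+16],(200,200),interpolation=cv2.INTER_NEAREST)
        for k in range(0,32,8): cv2.putText(p,"",(0,0),0,1,0); cv2.line(p,(int(k*6.25),0),(int(k*6.25),6),(255,0,255),1); cv2.line(p,(0,int(k*6.25)),(6,int(k*6.25)),(255,0,255),1)
        r.append(p)
    rows.append(np.hstack(r))
cv2.imwrite("pics/c2.png",np.vstack(rows))
```

```text
(no output)
```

View pics/c2.png

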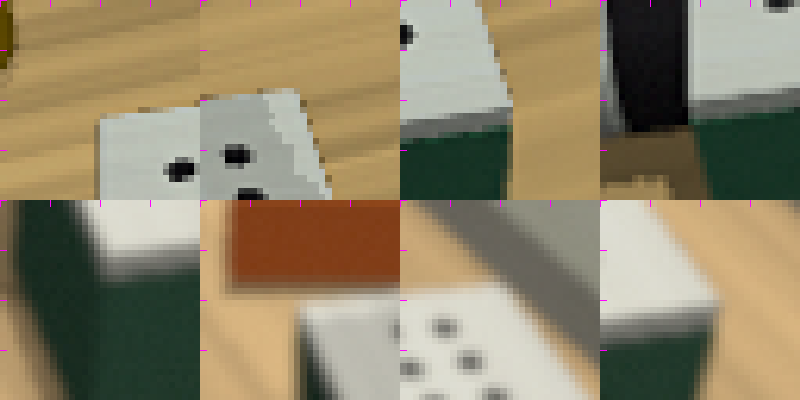

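The corner patches give the sander's top corners. In scene they are FR (210.7,256), FL (356.7,238.2), BL (383.6,322.1) and BR (211.1,346.6). In side they are FR (368.7,296.9), FL (329.3,203.5), BL (433.9,192.6) and BR (496.9,277).

Run:
```python
from h import *
from scipy.optimize import least_squares
Q={"scene":[(210.7,256),(356.7,238.2),(383.6,322.1),(211.1,346.6)],"side":[(368.7,296.9),(329.3,203.5),(433.9,192.6),(496.9,277)]}
def model(p):
    c,s=np.cos(p[2]),np.sin(p[2]); R=np.array([[c,-s],[s,c]])
    L=np.array([[0,-.18],[0,.18],[.28,.18],[.28,-.18]]); return np.c_[L@R.T+p[:2],np.full(4,.092)]
def res(p,cams): return np.concatenate([(proj(c,model(p))-np.array(Q[c]))[:, :].ravel() for c in cams])
for cams in (["scene"],["side"],["scene","side"]):
    s=least_squares(res,[.652,-.1345,-.19],args=(cams,)); print(cams,s.x.round(4),np.degrees(s.x[2]).round(2),"px",s.fun.round(1))
p=s.x; R=np.array([[np.cos(p[2]),-np.sin(p[2])],[np.sin(p[2]),np.cos(p[2])]])
for pg in ([.6185,-.2164],[.617,-.2138]): print("peg in sander",R.T@(np.array(pg)-p[:2]))
for g in ([-.212,.012],[-.182,.012]): print("grip target",p[:2]+R@np.array(g))
b=onz("scene",[(293,276),(342,276),(293,254),(342,254)],.123)[:,:2]; print("block",((b-p[:2])@R).round(3).tolist())
```

```text
['scene'] [ 0.6566 -0.1306 -0.1524] -8.73 px [-0.3 -0.5 -0.  -0.4  1.   0.2 -0.7  0.1]
['side'] [ 0.6526 -0.13   -0.1652] -9.47 px [ 0.2 -1.1 -0.3 -0.3 -0.7 -0.   0.6  1.4]
['scene', 'side'] [ 0.6544 -0.1295 -0.1592] -9.12 px [-0.  -1.5  0.2 -0.7  0.4 -0.1 -1.2 -1.2  1.4 -1.6 -0.1 -0.5 -0.8 -0.5
  1.3  0.5]
peg in sander [-0.02170131 -0.09148617]
peg in sander [-0.02359458 -0.0891569 ]
grip target [ 0.44701713 -0.08404969]
grip target [ 0.47663762 -0.08880641]
block [[0.141, 0.006], [0.16, 0.113], [0.068, 0.014], [0.089, 0.126]]
```

Request:
{"method": "send_rows", "body": {"motion": [[255,0.01,-0.035,0,0.005],[255,0.02,-0.07,0,0.01],[255,0.03,-0.105,0,0.015],[255,0.045,-0.14,0,0.0155],[255,0.055,-0.175,0,0.0155],[255,0.065,-0.21,0,0.0155],[255,0.065,-0.21,0,0.0155],[255,0.065,-0.21,0,0.0155]]}}

```text
clock: 7.05
tcp_pos: [0.4466, -0.0843, 0.0294]
eef_rot: [-3.131, 0.253, 0.0]
wrist_force: [0.4, -0.5, -2.7]
grip_width: 0.0157
finger_force: 30.0
```

```bash
cat > st.py <<'E'
from h import *
S0=np.array([.6545,-.130]); Y=np.radians(-9.12)
R=np.array([[np.cos(Y),-np.sin(Y)],[np.sin(Y),np.cos(Y)]])
s=manip.sense(); t=s["tcp_pos"]; g=R.T@(t[:2]-S0); f=R.T@s["wrist_force"][:2]
M=cv2.Rodrigues(s["eef_rot"])[0]
print("sander-frame grip mm",(g*1000).round(1),"nose",(g[0]*1000+182).round(1),"F",f.round(1),"Fz",round(s["wrist_force"][2],1),"z",t[2].round(4),"yaw",np.degrees(np.arctan2(M[1,0],M[0,0])).round(2),"Tz",s["ft_torque"][2].round(2),"w",s["grip_width"].round(4),"t",s["clock"])
E
python3 st.py
python3 - <<'E'
from h import *
a=[]
for c,(u,v) in (("scene",(280,215)),("side",(300,250))):
    im=manip.camera(c); a.append(cv2.resize(im[v-75:v+75,u-100:u+100],(800,600) if 0 else (400,300),interpolation=cv2.INTER_CUBIC))
w=manip.camera("wrist"); a.append(cv2.resize(w,(400,300)))
cv2.imwrite("pics/c3.png",np.vstack([np.hstack(a[:2]),np.hstack([a[2],a[2]*0])]))
E
```

```text
Traceback (most recent call last):
  File "st.py", line 6, in <module>
    print("sander-frame grip mm",(g*1000).round(1),"nose",(g[0]*1000+182).round(1),"F",f.round(1),"Fz",round(s["wrist_force"][2],1),"z",t[2].round(4),"yaw",np.degrees(np.arctan2(M[1,0],M[0,0])).round(2),"Tz",s["ft_torque"][2].round(2),"w",s["grip_width"].round(4),"t",s["clock"])
                                                                                                                                                                                                                                               ^^^^^^^^^^^^^^^^^^^^^
AttributeError: 'float' object has no attribute 'round'
```

View pics/c3.png

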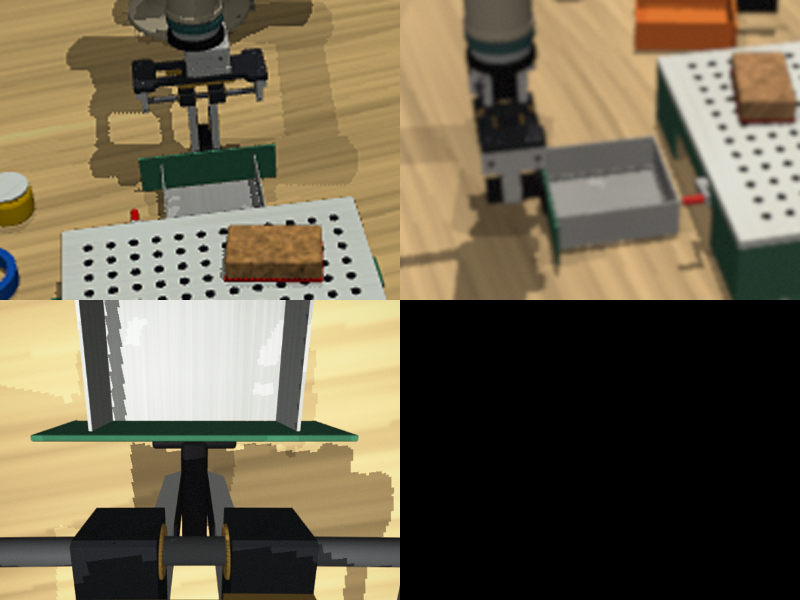

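The tray is square in front of the slot, the red peg is above and to its right, and nothing else is in the way. Next I'll put the nose just inside the skirt.

Request:
{"method": "send_rows", "body": {"motion": [[255,0.015,-0.0024,0,0],[255,0.03,-0.0048,0,0],[255,0.045,-0.0072,0,0],[255,0.06,-0.0096,0,0],[255,0.07,-0.0112,0,0],[255,0.08,-0.0128,0,0],[255,0.09,-0.0144,0,0],[255,0.09,-0.0144,0,0]]}}

```text
clock: 7.87
tcp_pos: [0.4838, -0.09, 0.0295]
eef_rot: [3.131, -0.25, 0.002]
wrist_force: [-0.5, -0.2, -4.1]
grip_width: 0.016
finger_force: 30.0
```

```bash
sed -i 's/s\["grip_width"\].round(4)/round(s["grip_width"],4)/' st.py; python3 st.py
```

```text
sander-frame grip mm [-174.9   12.5] nose 7.1 F [-0.5 -0.2] Fz -4.1 z 0.0295 yaw -9.13 Tz 0.01 w 0.016 t 7.8667
```

Request:
{"method": "send_rows", "body": {"motion": [[255,0.005,-0.0008,0,0],[255,0.01,-0.0016,0,0],[255,0.015,-0.0024,0,0],[255,0.015,-0.0024,0,0]]}}

```text
clock: 8.2
tcp_pos: [0.4898, -0.0911, 0.0295]
eef_rot: [3.131, -0.25, 0.003]
wrist_force: [0.4, 0.6, -3.7]
grip_width: 0.016
finger_force: 30.0
```

```bash
python3 st.py
```

```text
sander-frame grip mm [-168.8   12.3] nose 13.2 F [0.3 0.7] Fz -3.7 z 0.0295 yaw -9.15 Tz -0.02 w 0.016 t 8.2
```

Request:
{"method": "send_rows", "body": {"motion": [[255,0.005,-0.0008,0,0],[255,0.01,-0.0016,0,0],[255,0.01,-0.0016,0,0]]}}

```text
clock: 8.45
tcp_pos: [0.4935, -0.0916, 0.0295]
eef_rot: [3.131, -0.25, 0.002]
wrist_force: [0.4, -0.0, -3.8]
grip_width: 0.0161
finger_force: 30.0
```

```bash
python3 st.py
```

```text
sander-frame grip mm [-165.1   12.4] nose 16.9 F [0.4 0. ] Fz -3.8 z 0.0295 yaw -9.14 Tz 0.01 w 0.0161 t 8.45
```

Request:
{"method": "send_rows", "body": {"motion": [[255,0.01,-0.0016,0,0],[255,0.02,-0.0032,0,0],[255,0.03,-0.0048,0,0],[255,0.04,-0.0064,0,0],[255,0.05,-0.008,0,0],[255,0.06,-0.0096,0,0],[255,0.07,-0.0112,0,0],[255,0.07,-0.0112,0,0]]}}

```text
clock: 9.12
tcp_pos: [0.5221, -0.0962, 0.0295]
eef_rot: [3.131, -0.25, 0.002]
wrist_force: [-0.3, -0.2, -3.9]
grip_width: 0.0159
finger_force: 30.0
```

```bash
python3 st.py
```

```text
sander-frame grip mm [-136.1   12.4] nose 45.9 F [-0.2 -0.2] Fz -3.9 z 0.0295 yaw -9.13 Tz 0.08 w 0.0159 t 9.1167
```

Request:
{"method": "send_rows", "body": {"motion": [[255,-0.001,-0.005,0,0],[255,-0.002,-0.01,0,0],[255,-0.002,-0.01,0,0]]}}

```text
clock: 9.37
tcp_pos: [0.5197, -0.1, 0.0295]
eef_rot: [3.132, -0.25, 0.0]
wrist_force: [-0.0, 1.5, -2.7]
grip_width: 0.0156
finger_force: 30.0
```

```bash
python3 st.py
```

```text
sander-frame grip mm [-137.8    8.2] nose 44.2 F [-0.3  1.5] Fz -2.7 z 0.0295 yaw -9.13 Tz 0.17 w 0.0156 t 9.3667
```

Request:
{"method": "send_rows", "body": {"motion": [[255,-0.001,-0.005,0,0],[255,-0.001,-0.005,0,0]]}}

```text
clock: 9.53
tcp_pos: [0.5188, -0.1014, 0.0295]
eef_rot: [-3.131, 0.25, 0.001]
wrist_force: [-0.6, 3.3, -1.6]
grip_width: 0.0158
finger_force: 30.1
```

Request:
{"method": "send_rows", "body": {"motion": [[255,-0.001,-0.005,0,0],[255,-0.001,-0.005,0,0]]}}

```text
clock: 9.7
tcp_pos: [0.5178, -0.103, 0.0294]
eef_rot: [-3.13, 0.249, 0.003]
wrist_force: [-1.1, 5.1, -1.3]
grip_width: 0.0164
finger_force: 30.3
```

```bash
python3 st.py
```

```text
sander-frame grip mm [-139.2    5. ] nose 42.8 F [-1.9  4.8] Fz -1.3 z 0.0294 yaw -9.11 Tz 0.56 w 0.0164 t 9.7
```

Request:
{"method": "send_rows", "body": {"motion": [[255,-0.0008,-0.005,0,0],[255,-0.0008,-0.005,0,0]]}}

```text
clock: 9.87
tcp_pos: [0.5171, -0.1044, 0.0294]
eef_rot: [-3.129, 0.249, 0.005]
wrist_force: [-2.1, 5.7, 0.4]
grip_width: 0.0161
finger_force: 30.6
```

```bash
python3 st.py
python3 - <<'E'
from h import *
cv2.imwrite("pics/w4.png",manip.camera("wrist"))
a=cv2.imread("pics/w4.png");b=cv2.imread("pics/w3.png")
# green plate edge row fit: tilt in image
for im in (b,a):
    h=cv2.cvtColor(im,cv2.COLOR_BGR2HSV); m=(h[...,0]>60)&(h[...,0]<95)&(h[...,1]>80)
    cols=[u for u in range(80,550) if m[200:260,u].any()]
    v=[200+np.nonzero(m[200:260,u])[0].max() for u in cols]
    print(np.polyfit(cols,v,1),min(np.nonzero(m[180:240].any(0))[0]),max(np.nonzero(m[180:240].any(0))[0]))
E
```

```text
sander-frame grip mm [-139.7    3.5] nose 42.3 F [-2.9  5.3] Fz 0.4 z 0.0294 yaw -9.11 Tz 0.62 w 0.0161 t 9.8667
[-2.72698036e-03  2.26183167e+02] 49 572
[-3.64789030e-02  2.36813041e+02] 47 569
```

The runner was touched: the tray yawed about 2° in the grip. The contact point puts the runner pair about 10 mm left of middle, in my frame. I'll back off left and re-square the tray.

Request:
{"method": "send_rows", "body": {"motion": [[255,0.0008,0.005,0,0],[255,0.0016,0.01,0,-0.007],[255,0.0024,0.015,0,-0.014],[255,0.0024,0.015,0,-0.0213],[255,0.0024,0.015,0,-0.0213]]}}

```text
clock: 10.33
tcp_pos: [0.52, -0.0997, 0.0295]
eef_rot: [3.127, -0.302, 0.001]
wrist_force: [-0.0, 3.3, -2.4]
grip_width: 0.0161
finger_force: 30.6
```

```bash
cat > tilt.py <<'E'
from h import *
im=manip.camera("wrist")
h=cv2.cvtColor(im,cv2.COLOR_BGR2HSV); m=(h[...,0]>60)&(h[...,0]<95)&(h[...,1]>80)
cols=[u for u in range(80,550) if m[190:270,u].any()]
v=[190+np.nonzero(m[190:270,u])[0].max() for u in cols]
print("tray-tool yaw deg",-np.degrees(np.polyfit(cols,v,1)[0]+.0027).round(2),"v",np.median(v))
E
python3 st.py; python3 tilt.py
```

```text
sander-frame grip mm [-137.6    8.6] nose 44.4 F [-0.6  3.2] Fz -2.4 z 0.0295 yaw -11.05 Tz 0.65 w 0.0161 t 10.3333
tray-tool yaw deg 1.97 v 226.0
```

Request:
{"method": "send_rows", "body": {"motion": [[255,0.0006,0.004,0,0],[255,0.0006,0.004,0,0]]}}

```text
clock: 10.55
tcp_pos: [0.5207, -0.0985, 0.0296]
eef_rot: [3.126, -0.302, 0.002]
wrist_force: [2.1, 2.6, -2.3]
grip_width: 0.016
finger_force: 30.4
```

```bash
python3 st.py
```

```text
sander-frame grip mm [-137.1    9.9] nose 44.9 F [1.7 2.9] Fz -2.3 z 0.0296 yaw -11.05 Tz 0.56 w 0.016 t 10.55
```

Request:
{"method": "send_rows", "body": {"motion": [[255,0.01,-0.0016,0,0],[255,0.02,-0.0032,0,0],[255,0.03,-0.0048,0,0],[255,0.04,-0.0064,0,0],[255,0.04,-0.0064,0,0]]}}

```text
clock: 10.97
tcp_pos: [0.5343, -0.1004, 0.0294]
eef_rot: [-3.126, 0.303, 0.006]
wrist_force: [-2.2, 3.7, 1.4]
grip_width: 0.0159
finger_force: 30.1
```

```bash
python3 st.py
```

```text
sander-frame grip mm [-123.4   10.2] nose 58.6 F [-2.7  3.3] Fz 1.4 z 0.0294 yaw -11.09 Tz 0.41 w 0.0159 t 10.9667
```

Request:
{"method": "send_rows", "body": {"motion": [[255,0.008,-0.0013,0,0],[255,0.016,-0.0026,0,0],[255,0.024,-0.0038,0,0],[255,0.03,-0.0048,0,0],[255,0.03,-0.0048,0,0]]}}

```text
clock: 11.38
tcp_pos: [0.5455, -0.1021, 0.0294]
eef_rot: [-3.126, 0.303, 0.008]
wrist_force: [-4.9, 4.5, 1.5]
grip_width: 0.0162
finger_force: 30.1
```

```bash
python3 st.py; python3 tilt.py
```

```text
sander-frame grip mm [-112.    10.2] nose 70.0 F [-5.5  3.7] Fz 1.5 z 0.0294 yaw -11.07 Tz 0.39 w 0.0162 t 11.3833
tray-tool yaw deg 1.53 v 227.0
```

Request:
{"method": "send_rows", "body": {"motion": [[255,0.005,-0.0008,0,0],[255,0.01,-0.0016,0,0],[255,0.01,-0.0016,0,0]]}}

```text
clock: 11.68
tcp_pos: [0.549, -0.1026, 0.0293]
eef_rot: [-3.126, 0.303, 0.01]
wrist_force: [-6.0, 4.2, 2.7]
grip_width: 0.016
finger_force: 30.1
```

```bash
python3 st.py; python3 tilt.py
```

```text
sander-frame grip mm [-108.5   10.3] nose 73.5 F [-6.6  3.2] Fz 2.7 z 0.0293 yaw -11.08 Tz 0.47 w 0.016 t 11.6833
tray-tool yaw deg 1.51 v 227.0
```

Request:
{"method": "send_rows", "body": {"motion": [[255,0.005,-0.0008,0,0],[255,0.01,-0.0016,0,0],[255,0.015,-0.0024,0,0],[255,0.015,-0.0024,0,0]]}}

```text
clock: 12.07
tcp_pos: [0.5552, -0.1037, 0.0294]
eef_rot: [-3.126, 0.303, 0.009]
wrist_force: [-4.8, 3.1, 2.0]
grip_width: 0.0162
finger_force: 30.1
```

```bash
python3 st.py; python3 tilt.py
```

```text
sander-frame grip mm [-102.2   10.3] nose 79.8 F [-5.2  2.3] Fz 2.0 z 0.0294 yaw -11.08 Tz 0.44 w 0.0162 t 12.0667
tray-tool yaw deg 1.53 v 227.0
```

Request:
{"method": "send_rows", "body": {"motion": [[255,0.008,-0.0013,0,0],[255,0.016,-0.0026,0,0],[255,0.024,-0.0039,0,0],[255,0.032,-0.0051,0,0],[255,0.04,-0.0064,0,0],[255,0.048,-0.0077,0,0],[255,0.048,-0.0077,0,0]]}}

```text
clock: 12.7
tcp_pos: [0.5748, -0.1068, 0.0294]
eef_rot: [-3.126, 0.303, 0.008]
wrist_force: [-5.1, 4.1, 1.9]
grip_width: 0.0159
finger_force: 30.1
```

```bash
python3 st.py; python3 tilt.py
```

```text
sander-frame grip mm [-82.4  10.3] nose 99.6 F [-5.7  3.2] Fz 1.9 z 0.0294 yaw -11.08 Tz 0.44 w 0.0159 t 12.7
tray-tool yaw deg 1.58 v 227.0
```

Request:
{"method": "send_rows", "body": {"motion": [[255,0.008,-0.0013,0,0],[255,0.016,-0.0026,0,0],[255,0.024,-0.0039,0,0],[255,0.032,-0.0051,0,0],[255,0.04,-0.0064,0,0],[255,0.048,-0.0077,0,0],[255,0.048,-0.0077,0,0]]}}

```text
clock: 13.33
tcp_pos: [0.594, -0.1098, 0.0294]
eef_rot: [-3.126, 0.303, 0.008]
wrist_force: [-4.4, 3.3, 1.9]
grip_width: 0.0159
finger_force: 30.1
```

```bash
python3 st.py; python3 tilt.py
```

```text
sander-frame grip mm [-62.9  10.4] nose 119.1 F [-4.9  2.6] Fz 1.9 z 0.0294 yaw -11.08 Tz 0.43 w 0.0159 t 13.3333
tray-tool yaw deg 1.61 v 227.0
```

Request:
{"method": "send_rows", "body": {"motion": [[255,0.008,-0.0013,0,0],[255,0.016,-0.0026,0,0],[255,0.024,-0.0039,0,0],[255,0.032,-0.0051,0,0],[255,0.038,-0.0061,0,0],[255,0.038,-0.0061,0,0]]}}

```text
clock: 13.88
tcp_pos: [0.609, -0.1122, 0.0294]
eef_rot: [-3.126, 0.303, 0.009]
wrist_force: [-5.3, 4.2, 3.1]
grip_width: 0.016
finger_force: 30.2
```

```bash
python3 st.py
```

```text
sander-frame grip mm [-47.8  10.4] nose 134.2 F [-5.9  3.3] Fz 3.1 z 0.0294 yaw -11.07 Tz 0.47 w 0.016 t 13.8833
```

Request:
{"method": "send_rows", "body": {"motion": [[255,0.005,-0.0008,0,0],[255,0.0075,-0.0012,0,0],[255,0.0075,-0.0012,0,0]]}}

```text
clock: 14.13
tcp_pos: [0.6104, -0.1124, 0.0293]
eef_rot: [-3.126, 0.303, 0.014]
wrist_force: [-7.8, 4.3, 4.8]
grip_width: 0.0154
finger_force: 30.2
```

```bash
python3 st.py
```

```text
sander-frame grip mm [-46.3  10.4] nose 135.7 F [-8.3  3. ] Fz 4.8 z 0.0293 yaw -11.06 Tz 0.39 w 0.0154 t 14.1333
```

Request:
{"method": "send_rows", "body": {"motion": [[255,0.005,-0.0008,0,0],[255,0.0075,-0.0012,0,0],[255,0.0075,-0.0012,0,0]]}}

```text
clock: 14.38
tcp_pos: [0.6111, -0.1129, 0.0294]
eef_rot: [-3.126, 0.302, 0.02]
wrist_force: [-12.2, 4.0, 6.3]
grip_width: 0.0162
finger_force: 30.3
```

```bash
python3 st.py; python3 tilt.py
```

```text
sander-frame grip mm [-45.5  10. ] nose 136.5 F [-12.7   2. ] Fz 6.3 z 0.0294 yaw -11.03 Tz 0.48 w 0.0162 t 14.3833
tray-tool yaw deg 2.06 v 262.0
```

Run:
```python
from h import *
w=manip.camera("wrist"); cv2.imwrite("pics/w5.png",w); s=manip.camera("side"); cv2.imwrite("pics/s5.png",s)
cv2.imwrite("pics/c4.png",np.hstack([cv2.resize(w[0:320],(460,230)),cv2.resize(s[190:305,250:420],(340,230),interpolation=cv2.INTER_CUBIC)]) if 0 else np.vstack([w[0:330],cv2.resize(s[200:320,260:500],(640,270))[:, :]]) )
```

```text
(no output)
```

View pics/c4.png

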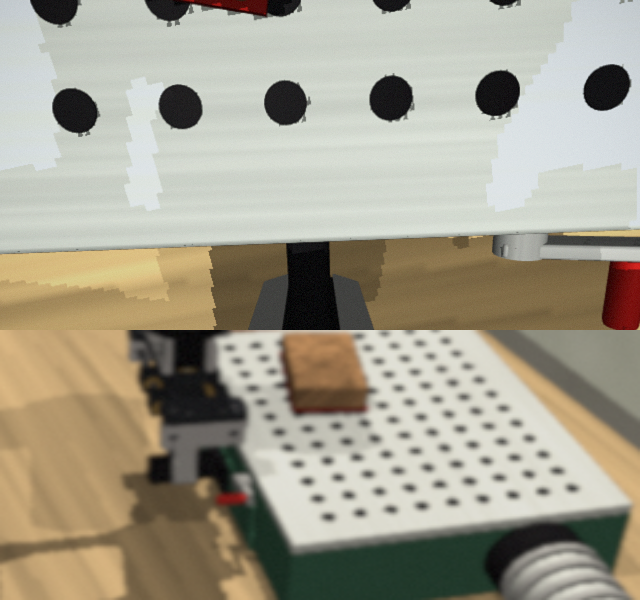

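The wrist view shows the front edge of the sander's top from (0,253) to (640,229), and the plate is tucked out of sight beneath it. The pivot is at about (520,247) and the peg at (622,295).

Run:
```python
from h import *
s=manip.sense(); t=s["tcp_pos"]
P=onz("wrist",[(10,253),(310,242),(600,231.5)],.092)[:,:2]; d=P[0]-P[2]; yaw=np.arctan2(d[1],d[0])-np.pi/2
x=np.array([np.cos(yaw),np.sin(yaw)]); print("sander yaw",np.degrees(yaw),"TCP before face mm",1000*(P[1]-t[:2])@x, (P-t[:2])@x)
M=cv2.Rodrigues(s["eef_rot"])[0]; print("tool z axis",M[:,2].round(4))
S0=np.array([.6545,-.130]); print("S0 before face",1000*(P[1]-S0)@x)
o,r=ray("wrist",[(622,262),(622,328)]); print(np.round(o+r*((.085-o[2])/r[:,2])[:,None],4))
```

```text
sander yaw -8.90320072709181 TCP before face mm 42.035873710679105 [0.04203239 0.04203587 0.04203239]
tool z axis [-0.0126  0.002  -0.9999]
S0 before face -3.470698052926995
[[ 0.6265 -0.2109  0.085 ]
 [ 0.6045 -0.2107  0.085 ]]
```

The wrist calibration puts the TCP 42 mm before the face, which means fully home. One gentle squaring press, then let go.

Request:
{"method": "send_rows", "body": {"motion": [[255,0.003,-0.0005,0,0.004],[255,0.004,-0.0006,0,0.008],[255,0.004,-0.0006,0,0.008],[255,0.004,-0.0006,0,0.008]]}}

```text
clock: 14.87
tcp_pos: [0.6112, -0.1129, 0.0293]
eef_rot: [-3.128, 0.283, 0.025]
wrist_force: [-14.7, 3.2, 8.3]
grip_width: 0.0156
finger_force: 30.0
```

```bash
python3 st.py
```

```text
sander-frame grip mm [-45.4  10. ] nose 136.6 F [-15.    0.8] Fz 8.3 z 0.0293 yaw -10.33 Tz 0.35 w 0.0156 t 14.8667
```

Request:
{"method": "send_rows", "body": {"motion": [[255,-0.008,0.0013,0,0],[255,-0.008,0.0013,0,0],[130,-0.008,0.0013,0,0],[130,-0.008,0.0013,0,0],[130,-0.008,0.0013,0,0],[130,-0.008,0.0013,0,0],[130,-0.008,0.0013,0,0],[130,-0.008,0.0013,0,0]]}}

```text
clock: 15.53
tcp_pos: [0.6163, -0.1139, 0.0296]
eef_rot: [3.128, -0.283, 0.001]
wrist_force: [-0.2, -0.3, 0.9]
grip_width: 0.0458
finger_force: 0.0
```

Request:
{"method": "send_rows", "body": {"motion": [[130,0,0,0.05,0],[130,0,0,0.1,0],[130,0,0,0.2,0],[130,-0.1,0,0.3,0.01],[130,-0.18,-0.06,0.4,0.016],[130,-0.25,-0.1,0.42,0.016],[130,-0.25,-0.1,0.42,0.016],[130,-0.25,-0.1,0.42,0.016],[130,-0.25,-0.1,0.42,0.016]]}}

```text
clock: 16.28
tcp_pos: [0.5161, -0.1538, 0.1977]
eef_rot: [-3.132, 0.246, -0.003]
wrist_force: [0.2, 0.0, -0.6]
grip_width: 0.0462
finger_force: 0.0
```

```bash
python3 st.py
python3 - <<'E'
from h import *
w=manip.camera("wrist"); cv2.imwrite("pics/w6.png",w)
for q in ("thumb_peg","tray","button","sander"): print(q,[(np.round(d["extent"]).tolist(),round(d["confidence"],2)) for d in manip.look_for("wrist",q)][:5])
E
```

```text
sander-frame grip mm [-132.8  -45.5] nose 49.2 F [0.2 0.1] Fz -0.6 z 0.1977 yaw -8.99 Tz 0.04 w 0.0462 t 16.2833
thumb_peg [([321.0, 34.0, 392.0, 97.0], 0.75)]
tray [([93.0, 41.0, 366.0, 146.0], 0.82)]
button [([319.0, 35.0, 391.0, 94.0], 0.81), ([2.0, 1.0, 535.0, 96.0], 0.71)]
sander [([3.0, 3.0, 533.0, 95.0], 0.63)]
```

View pics/w6.png

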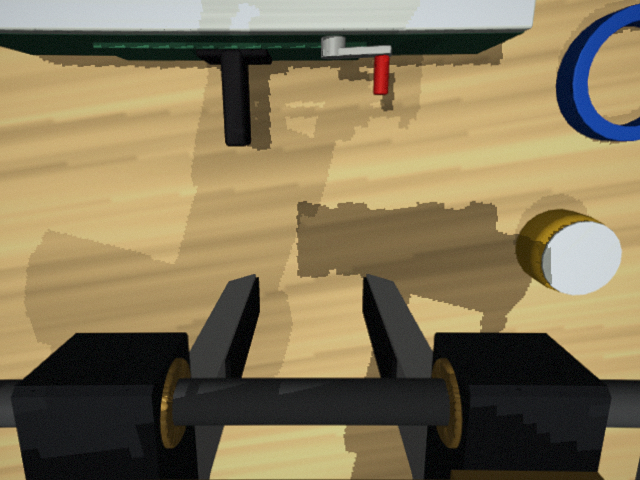

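The wrist view shows the tray home: its plate edge runs along the sander front from (95,44) to (370,44). The pivot is at (332,46) and the red peg goes from (383,55) to (381,94).

Run:
```python
from h import *
im=cv2.imread("pics/w6.png")
h=cv2.cvtColor(im,cv2.COLOR_BGR2HSV).astype(int)
E=onz("wrist",[(10,30),(525,27.5)],.092)[:,:2]
print("edge cols", [(u,[im[v,u].tolist() for v in (24,27,30,33,36,39,42,45,48,51,54)]) for u in (130,300)])
o,r=ray("wrist",[(383,55),(381,94),(332,46)])
for z in (.076,.081,.086): print(z,np.round(o+r*((z-o[2])/r[:,2])[:,None],4)[:,:2].tolist())
print(E.tolist())
# red peg in scene and side now
for c,box in (("scene",(225,270,225,270)),("side",(325,370,250,295))):
    im=manip.camera(c); cv2.imwrite(f"pics/{c}6.png",im); hh=cv2.cvtColor(im,cv2.COLOR_BGR2HSV)
    m=((hh[...,0]<8)|(hh[...,0]>172))&(hh[...,1]>150)&(hh[...,2]>60)
    vv,uu=np.nonzero(m[box[2]:box[3],box[0]:box[1]]); print(c,len(uu),uu.mean()+box[0],vv.mean()+box[2],uu.min()+box[0],uu.max()+box[0],vv.min()+box[2],vv.max()+box[2])
```

```text
edge cols [(130, [[212, 208, 201], [202, 204, 197], [134, 142, 137], [52, 59, 57], [19, 30, 15], [14, 24, 8], [33, 40, 20], [41, 57, 29], [25, 32, 15], [24, 30, 19], [19, 23, 9]]), (300, [[203, 211, 205], [196, 205, 198], [127, 133, 131], [49, 52, 47], [15, 24, 8], [18, 25, 12], [30, 36, 22], [39, 57, 27], [26, 35, 20], [18, 20, 13], [17, 24, 14]])]
0.076 [[0.6247, -0.2177], [0.6011, -0.2138], [0.6351, -0.1858]]
0.081 [[0.6241, -0.2168], [0.6009, -0.2129], [0.6343, -0.1855]]
0.086 [[0.6234, -0.2159], [0.6007, -0.2121], [0.6335, -0.1851]]
[[0.669722432661512, 0.004581303710874479], [0.6241883382467, -0.3002963066078146]]
scene 18 246.83333333333334 246.61111111111111 245 248 244 249
side 60 345.85 274.43333333333334 341 351 272 277
```

Request:
{"method": "send_rows", "body": {"motion": [[130,0.08,-0.05,0,0],[130,0.16,-0.1,0,0],[130,0.236,-0.152,0,0],[130,0.236,-0.152,-0.05,0],[130,0.236,-0.152,-0.12,0],[130,0.236,-0.152,-0.2,0],[130,0.236,-0.152,-0.27,0],[130,0.236,-0.152,-0.339,0],[130,0.236,-0.152,-0.339,0],[130,0.236,-0.152,-0.339,0]]}}

```text
clock: 17.47
tcp_pos: [0.6095, -0.2136, 0.0601]
eef_rot: [-3.131, 0.243, 0.006]
wrist_force: [0.2, -0.5, -0.0]
grip_width: 0.0459
finger_force: 0.0
```

```bash
sed -i 's/S0=.*; Y=.*/S0=np.array([.651,-.1295]); Y=np.radians(-8.95)/' st.py; python3 st.py
python3 - <<'E'
from h import *
E=onz("wrist",[(1,1)],.09)
w=manip.camera("wrist"); cv2.imwrite("pics/w7.png",w)
hh=cv2.cvtColor(w,cv2.COLOR_BGR2HSV); m=((hh[...,0]<8)|(hh[...,0]>172))&(hh[...,1]>150)&(hh[...,2]>60)
vv,uu=np.nonzero(m); print(len(uu),[np.percentile(a,[2,50,98]) for a in (uu,vv)])
print("fingertips", proj("wrist",[manip.sense()["tcp_pos"]]))
o1,r1=ray("scene",[(246.8,246.6)]);o2,r2=ray("side",[(346,274.5)])
A=np.c_[r1[0],-r2[0]];t=np.linalg.lstsq(A,o2-o1,rcond=None)[0]
print("peg",o1+r1[0]*t[0],o2+r2[0]*t[1])
E
```

```text
sander-frame grip mm [-27.9 -89.6] nose 154.1 F [ 0.3 -0.5] Fz -0.0 z 0.0601 yaw -8.87 Tz -0.03 w 0.0459 t 17.4667
1227 [array([303., 314., 326.]), array([280., 305., 331.])]
fingertips [[309.50285868 294.13148678]]
peg [ 0.61314091 -0.21702322  0.08098838] [ 0.61321478 -0.21715132  0.0808844 ]
```

The peg lies between the fingers. Close on it.

Request:
{"method": "send_rows", "body": {"motion": [[255,0,0,0,0],[255,0,0,0,0],[255,0,0,0,0],[255,0,0,0,0],[255,0,0,0,0],[255,0,0,0,0],[255,0,0,0,0],[255,0,0,0,0],[255,0,0,0,0]]}}

```text
clock: 18.27
tcp_pos: [0.6104, -0.2153, 0.0624]
eef_rot: [3.131, -0.243, 0.001]
wrist_force: [-1.1, -2.8, 1.4]
grip_width: 0.0091
finger_force: 30.0
```

```bash
python3 st.py
python3 - <<'E'
import numpy as np
# arc from q0 in steps: world shift in shares
Y=np.radians(-8.95); q0=-.31
for q in np.arange(q0+.2,1.58,.2).tolist()+[1.57]:
    dy=-.032*(np.cos(q)-np.cos(q0)); dz=-.032*(np.sin(q)-np.sin(q0))
    print(round(q,2),(np.array([-np.sin(Y)*dy,np.cos(Y)*dy,dz])/.4).round(4))
E
```

```text
sander-frame grip mm [-26.8 -91. ] nose 155.2 F [-0.6 -3. ] Fz 1.4 z 0.0624 yaw -8.89 Tz -0.02 w 0.0091 t 18.2667
-0.11 [-0.0005 -0.0033 -0.0156]
0.09 [-0.0005 -0.0034 -0.0316]
0.29 [-0.0001 -0.0005 -0.0473]
0.49 [ 0.0009  0.0055 -0.0621]
0.69 [ 0.0023  0.0143 -0.0753]
0.89 [ 0.004   0.0255 -0.0866]
1.09 [ 0.0061  0.0387 -0.0953]
1.29 [ 0.0084  0.0534 -0.1013]
1.49 [ 0.0108  0.0689 -0.1041]
1.57 [ 0.0118  0.0752 -0.1044]
```

Request:
{"method": "send_rows", "body": {"motion": [[255,-0.0005,-0.0033,-0.0156,0],[255,-0.0005,-0.0034,-0.0316,0],[255,-0.0001,-0.0005,-0.0473,0],[255,0.0009,0.0055,-0.0621,0],[255,0.0009,0.0055,-0.0621,0]]}}

```text
clock: 18.68
tcp_pos: [0.6108, -0.2116, 0.0356]
eef_rot: [-3.132, 0.243, 0.0]
wrist_force: [1.9, -0.9, -1.5]
grip_width: 0.009
finger_force: 30.0
```

```bash
python3 st.py
python3 - <<'E'
from h import *
for c,box in (("scene",(225,270,225,290)),("side",(325,375,250,305)),("wrist",(250,400,200,400))):
    im=manip.camera(c); hh=cv2.cvtColor(im,cv2.COLOR_BGR2HSV)
    m=((hh[...,0]<8)|(hh[...,0]>172))&(hh[...,1]>150)&(hh[...,2]>60)
    vv,uu=np.nonzero(m[box[2]:box[3],box[0]:box[1]]); print(c,len(uu),(uu.mean()+box[0],vv.mean()+box[2]) if len(uu) else "")
E
```

```text
sander-frame grip mm [-26.9 -87.3] nose 155.1 F [ 2.  -0.6] Fz -1.5 z 0.0356 yaw -8.89 Tz -0.06 w 0.009 t 18.6833
scene 0 
side 0 
wrist 1154 (np.float64(310.7790294627383), np.float64(309.27556325823224))
```

Request:
{"method": "send_rows", "body": {"motion": [[255,0.0014,0.0088,-0.0132,0],[255,0.0031,0.02,-0.0245,0],[255,0.0052,0.0332,-0.0332,0],[255,0.0075,0.0479,-0.0392,0],[255,0.0087,0.0556,-0.041,0],[255,0.0087,0.0556,-0.041,0]]}}

```text
clock: 19.33
tcp_pos: [0.6134, -0.1929, 0.018]
eef_rot: [3.127, -0.24, -0.003]
wrist_force: [1.0, -10.4, -13.5]
grip_width: 0.0091
finger_force: 30.0
```

```bash
python3 st.py
```

```text
sander-frame grip mm [-27.3 -68.4] nose 154.7 F [  2.6 -10.1] Fz -13.5 z 0.018 yaw -8.79 Tz 0.05 w 0.0091 t 19.3333
```

Request:
{"method": "send_rows", "body": {"motion": [[255,0.0012,0.0078,-0.001,0],[255,0.0022,0.0141,-0.0013,0],[255,0.003,0.019,-0.0013,0],[255,0.003,0.019,-0.0013,0]]}}

```text
clock: 19.67
tcp_pos: [0.6145, -0.1842, 0.0173]
eef_rot: [3.129, -0.242, -0.004]
wrist_force: [2.0, -8.2, -11.5]
grip_width: 0.009
finger_force: 30.0
```

```bash
python3 st.py
```

```text
sander-frame grip mm [-27.5 -59.7] nose 154.5 F [ 3.3 -7.7] Fz -11.5 z 0.0173 yaw -8.85 Tz -0.02 w 0.009 t 19.6667
```

Open slightly so the grip strain relaxes, then nudge the peg toward its stop with the right finger.

Request:
{"method": "send_rows", "body": {"motion": [[200,0,0,0,0],[200,0,0,0,0],[200,0,0,0,0],[200,0,0,0,0],[200,0.001,0.006,0,0],[200,0.002,0.012,0,0],[200,0.002,0.012,0,0]]}}

```text
clock: 20.25
tcp_pos: [0.616, -0.179, 0.0204]
eef_rot: [3.129, -0.241, 0.0]
wrist_force: [-1.3, -4.9, -0.5]
grip_width: 0.0205
finger_force: 2.6
```

```bash
python3 st.py
python3 - <<'E'
from h import *
im=manip.camera("wrist"); hh=cv2.cvtColor(im,cv2.COLOR_BGR2HSV)
m=((hh[...,0]<8)|(hh[...,0]>172))&(hh[...,1]>150)&(hh[...,2]>60); m[:200]=0
vv,uu=np.nonzero(m); print(len(uu),uu.min(),uu.max(),vv.min(),vv.max(),proj("wrist",[manip.sense()["tcp_pos"]+[0,0,.019]]))
E
```

```text
sander-frame grip mm [-26.9 -54.4] nose 155.1 F [-0.5 -5. ] Fz -0.5 z 0.0204 yaw -8.8 Tz -0.02 w 0.0205 t 20.25
320 312 335 320 336 [[309.49607561 311.90940461]]
```

Request:
{"method": "send_rows", "body": {"motion": [[200,0.0008,0.005,0,0],[200,0.0008,0.005,0,0],[200,0.0008,0.005,0,0]]}}

```text
clock: 20.55
tcp_pos: [0.616, -0.1788, 0.0204]
eef_rot: [3.126, -0.24, -0.0]
wrist_force: [-2.0, -8.0, -1.0]
grip_width: 0.0205
finger_force: 4.4
```

```bash
python3 st.py
```

```text
sander-frame grip mm [-26.9 -54.2] nose 155.1 F [-0.7 -8.2] Fz -1.0 z 0.0204 yaw -8.78 Tz -0.04 w 0.0205 t 20.55
```

The button is at its end stop. Centre the fingers round the peg, retreat and lift.

Request:
{"method": "send_rows", "body": {"motion": [[200,-0.0031,-0.02,0,0],[200,-0.0031,-0.02,0,0],[200,-0.0281,-0.016,0,0],[200,-0.0531,-0.012,0,0],[200,-0.0781,-0.008,0,0],[200,-0.11,-0.004,0,0],[200,-0.13,0,0.08,0],[200,-0.18,0,0.18,0],[200,-0.23,0,0.28,0],[200,-0.3,0,0.4,0]]}}

```text
clock: 21.38
tcp_pos: [0.5045, -0.1745, 0.164]
eef_rot: [-3.131, 0.242, 0.001]
wrist_force: [0.0, -0.1, 1.1]
grip_width: 0.0204
finger_force: 0.0
```

Request:
{"method": "send_rows", "body": {"motion": [[200,-0.02,0,0.05,0],[200,-0.02,0,0.05,0],[200,-0.02,0,0.05,0],[200,-0.02,0,0.05,0]]}}

```text
clock: 21.72
tcp_pos: [0.4975, -0.1748, 0.1818]
eef_rot: [-3.131, 0.243, 0.002]
wrist_force: [0.1, -0.4, -0.7]
grip_width: 0.0198
finger_force: 0.0
```

```bash
python3 st.py
python3 - <<'E'
from h import *
w=manip.camera("wrist"); s=manip.camera("scene")
cv2.imwrite("pics/c5.png",np.hstack([cv2.resize(w[0:200,100:500],(800,400))[:, :], ]) if 0 else np.vstack([cv2.resize(w[0:150,60:500],(800,273)),cv2.resize(s[170:370,150:530],(608,320),interpolation=cv2.INTER_CUBIC) if 0 else cv2.resize(s[160:360,130:530],(800,320))]))
E
```

```text
sander-frame grip mm [-144.6  -68.6] nose 37.4 F [ 0.2 -0.3] Fz -0.7 z 0.1818 yaw -8.89 Tz -0.01 w 0.0198 t 21.7167
```

View pics/c5.png

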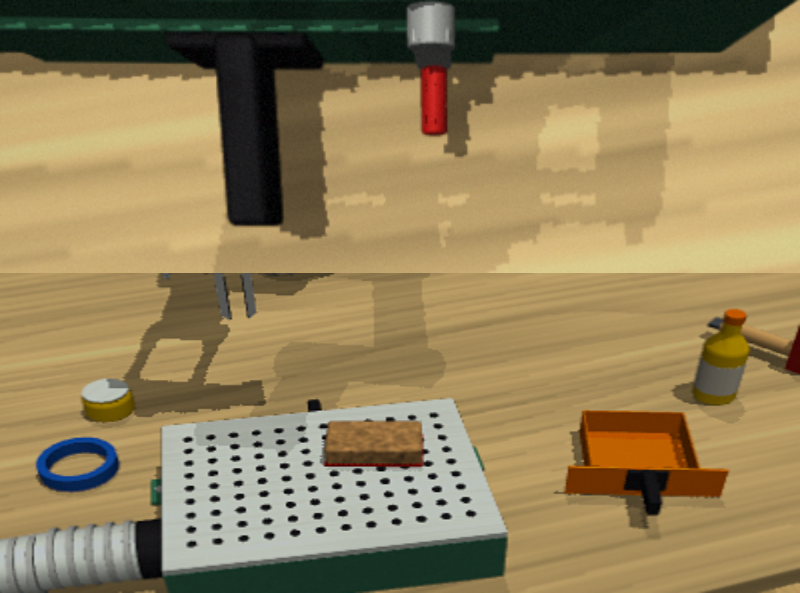

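The button hangs straight down over the plate, with the pivot at crop (430,20) and the peg below it at (434,100). The tray is flush, the gripper is clear, and the bystanders are where they were. Handing in.

```bash
python3 -c "
from bench import manip
print(manip.sign_off())"
```

```text
the job is handed in; nothing more can be done
None
```

I slid the tray home along the runners with no more than about 15 N of push, turned the button down to its stop over the front plate, let go, and handed the job in at about 22 s with everything else left where it was.

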